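Shut the instrument box and set its vent screw

ROBOT

A 6-joint arm with a two-finger parallel gripper is mounted at the origin on a cart in front of the work surface, level with it; the furniture and walls round the work are solid. World frame = base frame: x ahead of the robot, y to its left, z up, the work surface at z = 0. Lengths are in mm, angles in rad, forces in N, time in s.
With the tool pointing down it reaches from about 250 to 725 mm from the base axis. Payload 4 kg.
Tool frame: the origin (TCP) lies between the finger pads, 19 mm behind the fingertips; this is the grasp point; z points along the fingers, y is the line along which they close (so a half turn about z gives the same grasp; the last joint's range is limited). The gripper opens to 85 mm and grips with 20 to 120 N. Pads are 22 mm wide; open, the fingers measure 114 mm over their backs; the gripper's body (76 mm by 85 mm) begins 54 mm behind the grasp point. The pads swing forward as they close: fully open they stand 13 mm farther back than shut.
Start: joints at [-1.215, 0.241, 0.005, 1.335, 0, 1.571], TCP at [174.168, -468.684, 250.006] pointing down, gripper open.
Joint ranges: [-2.72, 2.72], [-1.05, 1.87], [-1.09, 1.28], [-1.99, 2.15], [-1.42, 1.44], [-3.14, 3.14]. Speed limits (rad/s): [2.79, 2.79, 3.14, 3.14, 3.14, 3.14].

INTERFACE

Orientations are given as [roll, pitch, yaw] about the fixed x, y, z axes, in that order (R = Rz(yaw) Ry(pitch) Rx(roll)).
In Python, from workcell import r gives the robot as it stands. The module is installed in compiled form; this text tells all that it offers. Calls block until the motion is done:
- r.goto(position, orientation): joint-space move of the TCP to a pose.
- r.servo_line(position, ori=None, max_speed=150, until_force=None): straight line of the TCP; ori=None keeps the orientation; max_speed is the mean speed in mm/s. With until_force (N) it stops when the force on the tool has changed by that much, and returns True; else False.
- r.goto_joints(angles): joint-space move.
- r.open_gripper() and r.gripper_close(newtons=None): open the fingers fully, or close them until they stop; newtons is the grip in N (None keeps the last).
- r.wait(seconds).
- r.ik(position, orientation): joint angles nearest the present ones, or None.
- r.get_state(): the state.
- r.capture(name): name is "scene" or "top" or "wrist"; returns a dict with "frame" (420x560x3 uint8, blue, green, red), "camera_matrix" (3x3 intrinsics, pixels), "k1" (the pictures are not rectified: a ray, as slopes to the right and down, at radius r is drawn at 1 + k1 r^2 times it, then the intrinsics apply), "world_to_cam" (4x4, takes a point from world to camera coordinates). Camera axes: x right, y down, z forward; pixel columns grow to the right and rows downward; lengths in mm; the calibration is good to about 2 mm. A picture is of the moment at which its call begins. There is no depth.
A pose or a line that the arm cannot do raises r.PlanningError and nothing moves.
- r.hand_in(): hands the job in; it is judged then, once.
The state is a dict: "time_s": time; "qpos": joint angles; "qd": joint speeds; "joint_torque": joint torques, N m; "tcp_pos": TCP position; "tool_rot": TCP orientation; "ft_force": force on the tool from outside, world axes, zero at the start; "wrist_torque": the same for the moment, N m; "opening": finger opening in mm; "grasp_force": force on a finger pad.
Only numpy, scipy, OpenCV 4.12 (cv2) and the standard library are available. Lean on these libraries where they do the work, as an engineer would, in place of code of your own. Each camera call takes 0.05 s, during which the arm holds its last target. There are 200 camera calls.

TASK

The instrument box on the blue plate is loaded for the steriliser. Shut its lid fully, then turn the green vent screw on the lid clockwise until it seats, and back it off a quarter turn so that steam can get in. Finish with the fingers still gripping the screw head at that setting and the lid shut, and leave everything else on the trolley where it stands.

Things in the scene. Friction and masses are not known exactly. Their poses are not given: they have to be found in the camera images.
- base_plate: blue plate 150 x 250 x 6 mm, fixed (its place and yaw differ each time); origin at the centre of its underside, x across its short side (away from the robot at yaw 0), y along its long side, z up. On it is fixed the stainless instrument box (111 x 208 x 39 mm, tweezers and a syringe in it), hinge on the +x side, front tab on the -x side
- case_lid (a joint): hinge of the box lid, rad: 0 shut, grows as the lid opens, stop at 1.75. The hinge is stiff: the lid stays at any angle where it is left, and its front edge moves under about 2 to 4 N. The hinge line runs along the plate's y at x = +53 mm, z = 43 mm in the plate's frame
- lid_hinge (a point): middle of the lid's hinge line; turns with the lid: -x runs from the hinge to the lid's front edge, y along the hinge, z out of the lid's outer (top) face, which lies 2 mm above this point. The lid reaches 97 mm from the hinge in -x (the tab, 30 mm wide and 2 mm thick, 11 mm farther) and 104 mm to either side in y
- lid_edge (a point): middle of the lid's front edge, on its outer face, 97 mm from the hinge line; axes as for lid_hinge
- vent_screw (a joint): vent screw in the lid, rad: 0 is seated (hard stop when turned clockwise seen from above the shut lid), grows as it is unscrewed counter-clockwise; a quarter turn is 1.57. Starts 0.8 to 2.2 short of seated, turns against about 0.06 N m, stays where it is left, rises 0.4 mm per rad
- screw_head (a point): middle of the screw's round knurled green head (33 mm diameter, 18 mm high); z along the screw, out of the lid; a white line on its top runs from the centre along its x. The axis stands on the lid's outer face, 48 mm from the hinge line, midway along the lid; this point is 27 mm above that face, the head's underside 18 mm (below it a neck 18 mm and a bush 24 mm in diameter)
- amber_bottle: brown glass bottle with a yellow cap, 48 x 49 x 116 mm, loose bystander; origin at the centre of its underside; it stands in the open beside the work (a like one, fixed, stands at the back)
- plaster_roll: roll of white plaster, 58 mm across, 25 mm high, loose bystander; origin at the centre of its underside; it stands in the open beside the work
- timer: white round timer with a blue-green knob, 62 mm across, 42 mm high, loose bystander; origin at the centre of its underside; it stands in the open beside the work (a like one, fixed, stands at the back)

How it is judged (in metres and radians):
On the way, in this order (a step that is already met when the one before it is completed fails the run):
1. the lid is shut (value of joint case_lid below 0.04 rad), for 0.2 s.
2. with the lid shut, the vent screw is turned until it seats (value of joint vent_screw below 0.06 rad and value of joint case_lid below 0.05 rad), for 0.1 s.
At the end, for the whole second after the job is handed in: The vent screw stands a quarter turn (1.57 rad, within 0.3) back from its seat and is still, the lid is shut (under 0.05 rad), and the fingers still grip the screw head (more than 5 N, TCP within 30 mm of the head's middle) (value of joint vent_screw between 1.27 and 1.87 rad and velocity of joint vent_screw between -0.1 and 0.1 rad/s and value of joint case_lid below 0.05 rad and contact force between the fingers and vent_screw above 5 N and distance between the grasp point and screw_head below 0.03 m); the arm keeps its last pose, push and grip.
It fails at once if the bottle, plaster roll or timer is pushed more than 20 mm (distance of any of amber_bottle, plaster_roll, timer from where it was at the start of the episode above 0.02 m).
It also fails if it takes over 61 s, if anything falls off the work surface, if the arm or the gripper's body presses on something with over 40 N, if the wrist force passes 120 N, or if a joint passes its speed limit or range.

## Working session

There is one attempt and no reset: what is moved stays moved. The work goes in short steps, each a Python script; the robot and the scene stay as the last script left them, time stands still between calls to the robot, and variables do not carry over. Pictures are saved under pics/ and viewed, at most 10 in all, crops included, and the job is handed in when it is done.

```bash
mkdir -p pics; ls; python3 - <<'E'
from workcell import r
import cv2,numpy as np
for n in("scene","top"):
    c=r.capture(n);cv2.imwrite(f"pics/{n}0.png",c["frame"]);np.savez(f"{n}0.npz",**{k:np.array(v) for k,v in c.items()})
    print(n,np.round(c["camera_matrix"],1).tolist(),c["k1"],np.round(c["world_to_cam"],3).tolist())
s=r.get_state();print(s)
E
```

```text
pics
scene [[465.3, 0.0, 283.3], [0.0, 465.3, 206.2], [0.0, 0.0, 1.0]] -0.14051248988729229 [[-0.842, -0.54, 0.003, 640.264], [-0.407, 0.632, -0.66, 36.963], [0.354, -0.557, -0.751, 1064.659], [0.0, 0.0, 0.0, 1.0]]
top [[414.3, 0.0, 274.7], [0.0, 414.3, 202.3], [0.0, 0.0, 1.0]] -0.06635885578872348 [[-0.006, -0.999, -0.036, 364.33], [-0.999, 0.008, -0.042, 523.062], [0.042, 0.036, -0.998, 874.621], [0.0, 0.0, 0.0, 1.0]]
{'time_s': 0.1, 'qpos': array([-1.21502824e+00,  2.41334188e-01,  3.83448135e-03,  1.33519841e+00,
       -5.16770018e-06,  1.57078764e+00]), 'qd': array([-0.00121663, -0.00088093,  0.00403453, -0.00033433,  0.00101156,
        0.00089887]), 'joint_torque': array([ 1.22278761e-04, -3.73138118e+01,  2.53009772e+01,  1.08792353e-02,
        3.14926240e-05, -9.44232639e-07]), 'tcp_pos': array([ 173.96525098, -468.1825669 ,  249.19433179]), 'tool_rot': array([-3.13969086e+00,  5.15116644e-06,  3.55776789e-01]), 'ft_force': array([0.12328509, 0.63113744, 0.26086601]), 'wrist_torque': array([-0.05062987,  0.00733721, -0.00561125]), 'grasp_force': 0.0, 'opening': 85.51706263961708}
```

View pics/scene0.png

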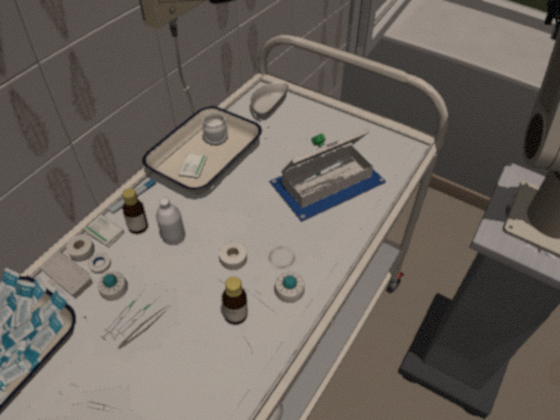

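View pics/top0.png

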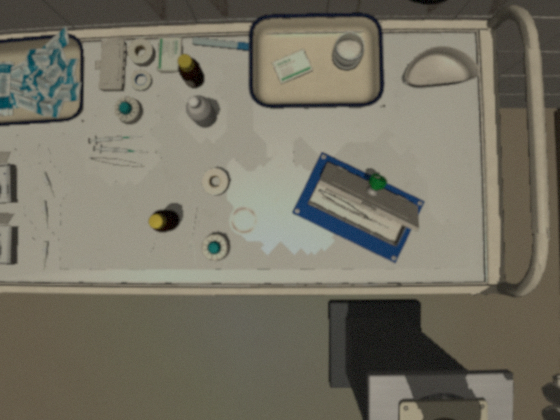

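The plate's corners in the top view are at about (322,153), (424,203), (396,262) and (293,212). The lid is partly open with the green head at (376,181), or (319,139) in the scene view. The loose bottle, roll and timer are at (162,221), (215,181) and (214,246), well to the left. Next I fit the plate pose and lid angle.

```bash
cat > h.py <<'E'
import numpy as np,cv2
def load(n): return dict(np.load(n))
def dist(c): return np.array([float(c["k1"]),0,0,0,0])
def proj(c,P):
    W=c["world_to_cam"];rv=cv2.Rodrigues(W[:3,:3])[0]
    return cv2.projectPoints(np.atleast_2d(np.float64(P)),rv,W[:3,3],c["camera_matrix"],dist(c))[0][:,0]
def plane(c,px,z):
    u=cv2.undistortPointsIter(np.float64(px).reshape(-1,1,2),c["camera_matrix"],dist(c),None,None,(3,50,1e-9))[:,0]
    W=c["world_to_cam"];R=W[:3,:3];o=-R.T@W[:3,3];d=np.c_[u,np.ones(len(u))]@R
    return (o+d*((z-o[2])/d[:,2])[:,None])[:,:2]
def mask(c,lo,hi,s=None):
    h=cv2.cvtColor(c["frame"],cv2.COLOR_BGR2HSV);m=cv2.inRange(h,lo,hi)
    if s: 
        k=np.zeros_like(m);k[s[1]:s[3],s[0]:s[2]]=1;m=m*k
    return m
def lidpt(p,th,v):
    # v in lid_hinge frame; p=(x,y,yaw)
    x,y,z=v;X=np.cos(th)*x+np.sin(th)*z;Z=-np.sin(th)*x+np.cos(th)*z
    c,s=np.cos(p[2]),np.sin(p[2]);X+=53
    return np.array([p[0]+c*X-s*y,p[1]+s*X+c*y,43+Z])
E
cat > fit.py <<'E'
from h import *
from scipy.optimize import minimize,least_squares
C={n:load(n+"0.npz") for n in("scene","top")}
B={"top":(280,140,440,275),"scene":(255,120,400,225)}
R={}
for n,c in C.items():
    m=mask(c,(100,130,40),(130,255,255),B[n]);pts=np.argwhere(m)[:,::-1]
    hull=cv2.convexHull(plane(c,pts,6).astype(np.float32))
    R[n]=hull[:,0];print(n,len(pts),cv2.minAreaRect(hull))
    g=mask(c,(55,100,30),(90,255,255),B[n]);gp=np.argwhere(g)[:,::-1];c["g"]=(gp.min(0)+gp.max(0))/2;print("green",len(gp),c["g"],gp.min(0),gp.max(0))
r=cv2.minAreaRect(np.vstack([R["top"]]).astype(np.float32));
(cx,cy),(w,h),a=r
# rect angle a is of the w side; long side = plate y
yl=np.radians(a if w>h else a+90)
yaw=(yl-np.pi/2+np.pi/2)%np.pi-np.pi/2
print("plate",cx,cy,yaw)
p=(cx,cy,yaw)
f=lambda th:np.hstack([(proj(c,lidpt(p,th[0],(-48,0,2+27)))[0]-c["g"]) for c in C.values()])
for t0 in(.6,1.2):
    s=least_squares(f,[t0]);print(s.x,s.fun)
q=least_squares(lambda P:np.hstack([(proj(c,P)[0]-c["g"]) for c in C.values()]),[500,180,100]);print("green tri",q.x,q.fun)
E
python3 fit.py
```

```text
scene 1095 ((515.1924438476562, 182.8085479736328), (240.71282958984375, 142.2096710205078), 63.34218978881836)
green 80 [318.  139.5] [313 135] [323 144]
top 2205 ((515.5985107421875, 179.86048889160156), (243.5054931640625, 143.6830291748047), 63.580162048339844)
green 195 [377.5 181.5] [369 174] [386 189]
plate 515.5985107421875 179.86048889160156 -0.46111316009982417
[1.00470889] [ 0.18369253  0.21331358 -0.16665587 -0.28675089]
[1.00470889] [ 0.18369254  0.21331359 -0.16665588 -0.28675088]
green tri [561.68899312 156.89535731  99.83591767] [ 0.27834703  0.014046   -0.10845758 -0.20107557]
```

```bash
cat > shut.py <<'E'
from workcell import r
from h import *
p=(515.6,179.9,-0.461); Y=-70; rad=86; ori=[np.pi,0,p[2]]
def tcp(th):
    c=lidpt(p,th,(-rad,Y,2)); w=11
    return [c[0]+w*np.cos(p[2]),c[1]+w*np.sin(p[2]),c[2]+19]
s=r.get_state()
r.gripper_close(20)
r.servo_line([174,-468,340])
a=tcp(1.2); r.goto([a[0],a[1],340],ori)
print(r.get_state()["time_s"],r.get_state()["ft_force"])
r.servo_line(a,max_speed=150)
for th in np.r_[np.arange(1.1,0.05,-.1),0.05,0,-.04,-.08]:
    hit=r.servo_line(tcp(th),max_speed=100,until_force=15)
    s=r.get_state();print(round(th,2),hit,np.round(s["tcp_pos"],1),np.round(s["ft_force"],1),round(s["time_s"],2))
    if hit: break
E
python3 shut.py
```

```text
4.9917 [0.23576979 0.30774214 1.39015976]
1.1 False [508.3 105.5 139.9] [ 0.6  1.  -1.2] 6.71
1.0 False [501.4 108.7 135.4] [-0. -0.  0.] 6.96
0.9 False [495.1 111.9 130.5] [-0.2  0.3 -0.3] 7.21
0.8 False [488.9 114.7 124.8] [ 0.4 -0.  -0. ] 7.46
0.7 False [483.5 117.4 118.6] [ 0.9 -0.4  0.3] 7.71
0.6 False [478.7 119.8 111.9] [-0.2 -0.2 -0.2] 7.96
0.5 False [474.5 121.8 104.7] [-0.3 -0.5  0.4] 8.21
0.4 False [471.  123.6  97. ] [ 0.7 -0.1  0.2] 8.46
0.3 False [468.2 124.9  89. ] [ 0.1 -1.1 -0.4] 8.71
0.2 False [466.3 126.   80.8] [-1.3 -0.4 -0.8] 8.96
0.1 False [465.  126.6  72.4] [-0.6 -0.5 -0.2] 9.21
0.05 False [464.9 126.9  68.3] [-0.2  0.4 -0.1] 9.46
0.0 False [464.5 126.9  63.7] [-0.7 -0.5  0.5] 9.71
-0.04 False [464.9 127.   63.1] [-6.8 -1.9 19.4] 9.96
-0.08 False [465.  127.1  62.8] [-15.5  -3.5  44.7] 10.21
```

```bash
cat > look.py <<'E'
from workcell import r
from h import *
s=r.get_state();t=s["tcp_pos"]
r.servo_line([t[0],t[1],230])
r.open_gripper()
r.goto([330,-60,300],[np.pi,0,-.46])
for n in("scene","top"):
    c=r.capture(n);np.savez(f"{n}1.npz",**{k:np.array(v) for k,v in c.items()})
    x,y=(330,165) if n=="scene" else (358,205)
    im=c["frame"][y-60:y+60,x-80:x+80];cv2.imwrite(f"pics/{n}1.png",cv2.resize(im,None,fx=4,fy=4,interpolation=2))
print(r.get_state()["time_s"])
E
python3 look.py; python3 - <<'E'
import cv2,numpy as np
a,b=[cv2.imread(f"pics/{n}1.png") for n in("scene","top")]
cv2.imwrite("pics/both1.png",cv2.resize(np.vstack([a,b]),(400,600)))
E
```

```text
13.3417
```

View pics/both1.png

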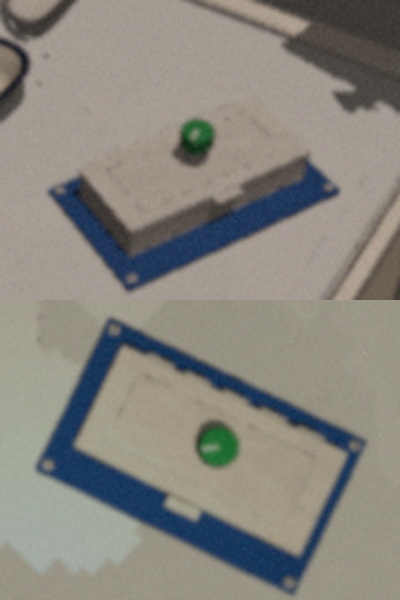

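The lid is shut, with the head intact at about (217,447) in the lower crop and its white line pointing left. Next I locate the head and grip it.

```bash
cat > grip.py <<'E'
from workcell import r
from h import *
from scipy.optimize import least_squares
C={n:load(n+"1.npz") for n in("scene","top")}
B={"top":(280,140,440,275),"scene":(255,120,400,225)}
for n,c in C.items():
    g=mask(c,(50,90,25),(90,255,255),B[n]);gp=np.argwhere(g)[:,::-1];c["g"]=(gp.min(0)+gp.max(0))/2
p=(515.6,179.9,-.461)
q=least_squares(lambda P:np.hstack([(proj(c,P)[0]-c["g"]) for c in C.values()]),[515,180,72])
print("tri",q.x,q.fun,"model",lidpt(p,0,(-48,0,29)))
xy=(q.x[:2]+lidpt(p,0,(-48,0,29))[:2])/2
z=73; ori=[np.pi,0,1.75]
r.goto([*xy,200],ori); r.servo_line([*xy,z],max_speed=120,until_force=15)
print(r.get_state()["tcp_pos"])
r.gripper_close(40); r.wait(.2)
s=r.get_state();print({k:np.round(s[k],3) for k in("time_s","qpos","tcp_pos","ft_force","wrist_torque","opening","grasp_force")})
E
python3 grip.py
```

```text
tri [520.68203425 176.55133409  71.22657115] [ 0.01413887  0.000467   -0.00566367 -0.01060434] model [520.07804051 177.67578031  72.        ]
[521.03856509 177.33043682  73.78183513]
{'time_s': np.float64(19.092), 'qpos': array([ 0.328,  0.475, -0.141,  0.953, -0.   ,  1.72 ]), 'tcp_pos': array([520.89 , 177.259,  73.527]), 'ft_force': array([-0.324,  0.517,  4.044]), 'wrist_torque': array([-0.021, -0.011,  0.004]), 'opening': np.float64(30.345), 'grasp_force': np.float64(39.486)}
```

q6 runs opposite to yaw, so this start leaves only 1.4 rad of clockwise travel. I'll regrip half a turn round, then turn in steps while watching wrist torque.

```bash
cat > turn.py <<'E'
from workcell import r
import numpy as np
r.open_gripper()
q=np.array(r.get_state()["qpos"]); q[5]-=np.pi; r.goto_joints(q)
r.gripper_close(40); r.wait(.2)
s=r.get_state();pos=np.array([520.6,177.2,73.0]);y0=1.75-np.pi
b=s["wrist_torque"][2];print(s["time_s"],s["qpos"][5],s["tcp_pos"],s["opening"],b)
for i in range(1,25):
    d=.1*i
    r.goto_joints(r.ik(pos-[0,0,.4*d],[np.pi,0,y0-d]))
    s=r.get_state();t=s["wrist_torque"]-0
    print(round(d,2),round(s["qpos"][5],3),np.round(t,3),np.round(s["ft_force"],1),round(s["grasp_force"]),round(s["time_s"],2))
    if abs(t[2]-b)>.2: break
E
python3 turn.py
```

```text
23.075 -1.4219220096601537 [520.80381808 177.18878631  73.20905405] 30.637165422375546 0.03314856360095442
0.1 -1.324 [ 0.012 -0.156 -0.112] [ 0.1 -0.   2. ] 40 23.32
0.2 -1.226 [-0.065 -0.137 -0.099] [ 0.8 -0.1  3.3] 40 23.57
0.3 -1.126 [-0.02  -0.142 -0.087] [ 1.5 -0.5  4. ] 40 23.82
0.4 -1.026 [-0.101 -0.167  0.013] [ 1.  -0.5  3.6] 40 24.07
0.5 -0.927 [-0.117 -0.147 -0.034] [ 0.7 -0.2  4.3] 40 24.32
0.6 -0.827 [-0.059 -0.169 -0.062] [ 1.3 -0.4  4.9] 40 24.57
0.7 -0.727 [-0.025 -0.178 -0.078] [ 1.4 -0.   4.1] 40 24.82
0.8 -0.627 [-0.013 -0.2   -0.051] [1.8 0.1 3.8] 40 25.07
0.9 -0.526 [-0.053 -0.119 -0.114] [1.3 0.2 5.8] 40 25.32
1.0 -0.426 [-0.022 -0.154 -0.031] [1.4 0.1 5.1] 40 25.57
1.1 -0.326 [ 0.029 -0.151 -0.066] [ 0.7 -0.3  6. ] 40 25.82
1.2 -0.226 [ 0.025 -0.084 -0.054] [1.4 0.5 4.9] 40 26.07
1.3 -0.126 [ 0.076 -0.145 -0.085] [ 0.4 -0.3  5. ] 40 26.32
1.4 -0.026 [ 0.034 -0.091 -0.016] [ 1.  -0.4  5.1] 40 26.57
1.5 0.074 [ 0.1   -0.154 -0.091] [ 1.4 -0.3  4.4] 40 26.82
1.6 0.174 [ 0.135 -0.142 -0.035] [ 0.  -0.4  5.1] 40 27.07
1.7 0.273 [ 0.115 -0.178 -0.061] [0.9 0.5 4.6] 40 27.32
1.8 0.373 [ 0.094 -0.127 -0.036] [0.7 0.1 5.7] 40 27.57
1.9 0.473 [ 0.158 -0.13   0.007] [0.2 1.1 5.2] 40 27.82
2.0 0.572 [ 0.109 -0.131 -0.072] [0.8 1.2 4.9] 40 28.07
2.1 0.672 [ 0.168 -0.18  -0.014] [0.7 0.1 5.1] 40 28.32
2.2 0.77 [ 0.064 -0.185  0.579] [0.7 1.3 5.2] 40 28.57
```

```bash
cat > back.py <<'E'
from workcell import r
import numpy as np
pos=np.array([520.6,177.2,73.0]);y0=1.75-np.pi
r.wait(.3);s=r.get_state();print(s["qpos"][5],s["wrist_torque"])
for d in np.r_[np.arange(2.1,.6,-.1),.6]:
    r.goto_joints(r.ik(pos-[0,0,.4*d],[np.pi,0,y0-d]))
    s=r.get_state();print(round(d,2),round(s["qpos"][5],3),np.round(s["wrist_torque"],3),np.round(s["ft_force"],1))
r.wait(.3)
for n in("scene","top"):
    c=r.capture(n);x,y=(330,165) if n=="scene" else (358,205)
    im=cv2.resize(c["frame"][y-60:y+60,x-80:x+80],None,fx=2.5,fy=2.5) if 0 else c["frame"][y-60:y+60,x-80:x+80]
    np.save(f"{n}2.npy",im)
import cv2
cv2.imwrite("pics/both2.png",cv2.resize(np.vstack([np.load(n+"2.npy") for n in("scene","top")]),(400,600)))
s=r.get_state();print({k:np.round(s[k],3) for k in("time_s","qd","tcp_pos","ft_force","wrist_torque","opening","grasp_force")})
E
python3 back.py
```

```text
0.769727856221518 [ 0.08388476 -0.24866922  0.48303148]
2.1 0.671 [ 0.117 -0.178  0.066] [-0.5  0.3  4.5]
2.0 0.571 [ 0.165 -0.126  0.059] [1.6 0.6 4.4]
1.9 0.471 [ 0.075 -0.209  0.014] [1.1 0.9 5. ]
1.8 0.371 [ 0.102 -0.114  0.096] [-0.5  0.9  5.2]
1.7 0.271 [ 0.07  -0.14   0.001] [ 1.  -0.3  5.1]
1.6 0.171 [ 0.106 -0.155  0.086] [0.2 0.2 5.1]
1.5 0.071 [ 0.115 -0.149  0.013] [ 0.6 -0.3  5. ]
1.4 -0.029 [ 0.066 -0.134  0.106] [ 0.3 -0.9  4.8]
1.3 -0.129 [ 0.101 -0.146  0.011] [ 0.2 -0.1  6.1]
1.2 -0.229 [ 0.082 -0.167  0.068] [-0.1 -0.9  5.7]
1.1 -0.329 [ 0.048 -0.137  0.013] [1.  0.1 5.2]
1.0 -0.429 [ 0.052 -0.13   0.055] [0.4 0.1 5.5]
0.9 -0.529 [ 0.021 -0.207  0.074] [1.  0.5 5.8]
0.8 -0.629 [ 0.051 -0.163 -0.009] [ 2.2 -0.   4.7]
0.7 -0.729 [-0.033 -0.183  0.035] [1.2 0.2 5.8]
0.6 -0.829 [ 0.024 -0.089  0.045] [0.2 0.7 4.7]
{'time_s': np.float64(33.275), 'qd': array([ 0.001, -0.002,  0.   ,  0.001,  0.001,  0.   ]), 'tcp_pos': array([520.727, 177.231,  72.899]), 'ft_force': array([-0.009, -0.66 ,  5.331]), 'wrist_torque': array([-0.005, -0.177,  0.064]), 'opening': np.float64(30.637), 'grasp_force': np.float64(39.786)}
```

View pics/both2.png

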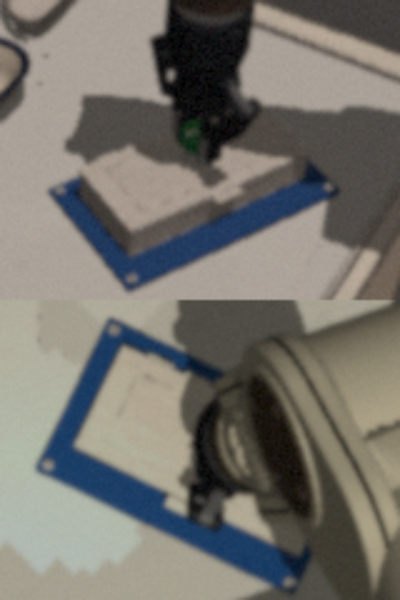

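The lid is shut and the fingers hold the head, with wrist torque showing a clear seat at about 2.15 rad and a 1.57 rad back-off from there. I'm handing in now.

```bash
python3 -c "
from workcell import r
print(r.hand_in())"
```

```text
the job is handed in; nothing more can be done
None
```

I shut the lid, turned the vent screw clockwise until wrist torque showed it seat, and backed it off about 1.57 rad. I handed the job in with the fingers gripping the head at about 40 N; the hand-in returned no verdict, and I did not re-check the loose items' positions.

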